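# Kit the power supply parts into the nest tray

## Task

Gather the parts for the power supply into the tray: stand the thick capacitor in the round pocket, the transformer without mounting feet in the nearly square pocket and the longer heatsink in the long narrow slot, each upright, fully down on the pocket's floor and let go. Leave the look-alikes, that is the thin capacitor, the transformer with mounting feet and the shorter heatsink, where they stand.

Things in the scene. Friction and masses are not known exactly. Their poses are not given: they have to be found in the camera images.
- cap_thick: The thick capacitor: upright black can with a bare aluminium top, 42 mm diameter, 50 mm high, about 90 g. Loose, standing upright on the bench; origin: centre of its underside, z up.
- cap_thin: Look-alike, to be left: thin capacitor, black can with aluminium top, 22 mm diameter, 50 mm high. Loose, standing upright on the bench; origin: centre of its underside, z up.
- sink_long: The longer heatsink: aluminium block of upright fins, 26 mm wide (its x), 70 mm long (its y, the way the fins run), 40 mm high, about 90 g; grip it across its width, on the outer fins. Loose, standing upright on the bench; origin: centre of its underside, z up.
- sink_short: Look-alike, to be left: shorter heatsink, 26 mm wide (its x), 36 mm long (its y), 40 mm high. Loose, standing upright on the bench; origin: centre of its underside, z up.
- trafo_plain: The transformer without feet: laminated dark steel core 50 mm (its x) by 24 mm (its y) by 44 mm high, with a copper winding that sticks out of the core to 46 mm overall along y (winding 34 mm along x, from 7 to 37 mm above the underside); about 350 g; grip it on the core's ends. Loose, standing upright on the bench; origin: centre of its underside, z up.
- trafo_feet: Look-alike, to be left: a transformer just like the other but with flat steel mounting feet, 3 mm thick and 34 mm wide, at the bottom of its core, 86 mm overall along its x; 44 mm high. Loose, standing upright on the bench; origin: centre of its underside, z up.
- nest_round: Fixed light grey plastic nest in the tray, 84 mm (its x) by 100 mm (its y), 22 mm high. Origin: centre of its underside, 4 mm above the bench; z up. Top face 22 mm above the origin; the pocket, centred, is 15 mm deep: its dark floor lies 7 mm above the origin. This one has the round pocket, 59 mm diameter.
- nest_square: Fixed light grey plastic nest in the tray, 84 mm (its x) by 100 mm (its y), 22 mm high. Origin: centre of its underside, 4 mm above the bench; z up. Top face 22 mm above the origin; the pocket, centred, is 15 mm deep: its dark floor lies 7 mm above the origin. This one has the nearly square pocket, 66 mm along its x by 62 mm along its y.
- nest_slot: Fixed light grey plastic nest in the tray, 84 mm (its x) by 100 mm (its y), 22 mm high. Origin: centre of its underside, 4 mm above the bench; z up. Top face 22 mm above the origin; the pocket, centred, is 15 mm deep: its dark floor lies 7 mm above the origin. This one has the long narrow slot, 42 mm along its x by 86 mm along its y.
- tray: The kit tray: long low grey plastic tray, fixed to the bench, 96 mm (its x) by 320 mm (its y), rim 16 mm high, floor 4 mm thick. The three nests stand in it side by side along its y, 103 mm apart, in an order that varies. Origin: centre of its underside; z up.

How it is judged:
By the outcome, as a careful person would: the job done as asked, in the order asked, and still so for the second after the job is handed in, with the robot touching nothing.
It also fails if it takes over 96 s, if anything falls off the work surface, if the arm or the gripper's body presses on something with over 40 N, if the wrist force passes 120 N, or if a joint passes its speed limit or range.

## Robot

A 6-joint arm with a two-finger parallel gripper is mounted at the origin on the work surface. World frame = base frame: x ahead of the robot, y to its left, z up, the work surface at z = 0. Lengths are in m, angles in rad, forces in N, time in s.
With the tool pointing down it reaches from about 0.375 to 0.9 m from the base axis. Payload 3.1 kg.
Tool frame: the origin (TCP) lies on the centre line of the jaws, within the pads' length; the fingertips stand 11 mm ahead of it and the grasp point (between the pads) lies 8 mm behind it; z points along the fingers, y is the direction in which the jaws open and shut (so a half turn about z gives the same grasp; the last joint's range is limited). The gripper opens to 85 mm and grips with 20 to 120 N. Pads are 22 mm wide; open, the fingers measure 114 mm over their backs; the gripper's body (76 mm by 85 mm) begins 54 mm behind the grasp point. The pads swing forward as they close: fully open they stand 13 mm farther back than shut.
Start: joints at [-1.401, 0.527, 1.433, -0, 1.181, -0.178], TCP at [0.214, -0.587, 0.211] pointing down, gripper open.
Joint ranges: [-3.08, 3.08], [-0.75, 2.2], [0.22, 2.44], [-1.43, 4.57], [0, 2.65], [-2.85, 2.85]. Speed limits (rad/s): [2.79, 2.79, 3.14, 3.14, 3.14, 3.14].

## Interface

Orientations are given as a unit quaternion [w, x, y, z].
In Python, from cell import move_to, move_l, move_joints, open_gripper, close, sleep, ik, grab_frame, MotionError, job_done, get_clock, get_joint_positions, get_joint_vel, get_tau, get_tool_pos, get_eef_rot, get_contact_force, get_torque, get_gripper_width gives the robot as it stands. Calls block until the motion is done:
- move_to(position, orientation): joint-space move of the TCP to a pose.
- move_l(position, attitude=None, rate=0.15, contact_N=None): straight line of the TCP; attitude=None keeps the orientation; rate is the mean speed in m/s. With contact_N (N) it stops when the force on the tool has changed by that much, and returns True; else False.
- move_joints(angles): joint-space move.
- open_gripper() and close(): open the fingers fully, or close them until they stop; the grip force is fixed at half the most.
- sleep(seconds).
- ik(position, orientation): joint angles nearest the present ones, or None.
- grab_frame(name): name is "scene" or "top" or "wrist"; returns a dict with "img" (420x560x3 uint8, red, green, blue), "K" (3x3 intrinsics, pixels), "rvec" (rotation vector, rad) and "tvec" (3), from world to camera coordinates, as OpenCV has them. Camera axes: x right, y down, z forward; pixel columns grow to the right and rows downward; lengths in m; the calibration is good to about 2 mm. The wrist camera is an equidistant fisheye: a pixel r from the principal point sees the ray r / f radians off the axis. A picture is of the moment at which its call begins. There is no depth.
A pose or a line that the arm cannot do raises MotionError and nothing moves.
- job_done(): hands the job in, once; it reports no verdict.
Readings, each from a call of its own:
- get_clock(): time.
- get_joint_positions(): joint angles.
- get_joint_vel(): joint speeds.
- get_tau(): joint torques, N m.
- get_tool_pos(): TCP position.
- get_eef_rot(): TCP orientation.
- get_contact_force(): force on the tool from outside, world axes, zero at the start.
- get_torque(): the same for the moment, N m.
- get_gripper_width(): opening from 0.0 (shut) to 1.0 (fully open).
Only numpy, scipy, OpenCV 4.12 (cv2) and the standard library are available. Lean on these libraries where they do the work, as an engineer would, in place of code of your own. Each camera call takes 0.05 s, during which the arm holds its last target.

## Working session

There is one attempt and no reset: what is moved stays moved. The work goes in short steps, each a Python script; the robot and the scene stay as the last script left them, time stands still between calls to the robot, and variables do not carry over. Pictures are saved under pics/ and viewed, and the job is handed in when it is done.

```bash
mkdir -p pics; ls
python3 - <<'E'
from cell import *
import cv2,numpy as np
for n in("scene","top","wrist"):
    f=grab_frame(n); cv2.imwrite(f"pics/{n}0.png",f["img"][:,:,::-1]); np.savez(f"{n}0.npz",**f)
    R=cv2.Rodrigues(np.array(f["rvec"]))[0]; print(n,np.array(f["K"]).tolist(),(-R.T@np.array(f["tvec"])).round(3),R[2].round(3))
print(get_clock(),get_eef_rot(),get_gripper_width())
E
```

```text
pics
scene [[475.3059443167136, 0.0, 279.3470494457998], [0.0, 475.3059443167136, 216.1663184082146], [0.0, 0.0, 1.0]] [1.415 0.091 0.65 ] [-0.819 -0.068 -0.57 ]
top [[509.9595721366687, 0.0, 279.68964797231087], [0.0, 509.9595721366687, 207.73978853844898], [0.0, 0.0, 1.0]] [ 0.457 -0.012  1.261] [ 0.057  0.012 -0.998]
wrist [[325.19226210127806, 0.0, 276.90134633608426], [0.0, 325.19226210127806, 205.24656444851573], [0.0, 0.0, 1.0]] [ 0.285 -0.563  0.374] [-0.28  -0.1   -0.955]
0.15 [-8.78556116e-04  9.84835540e-01  1.73488291e-01  3.92512205e-06] 0.9982028142251673
```

View pics/top0.png

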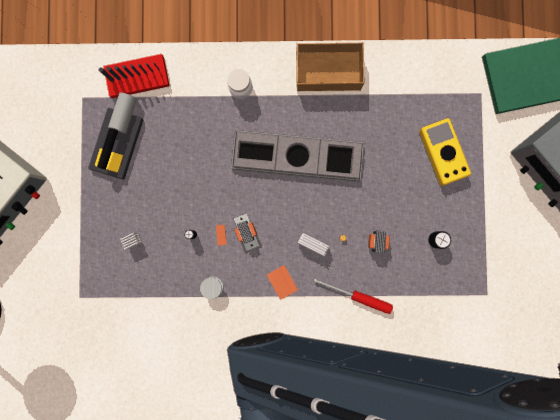

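View pics/scene0.png

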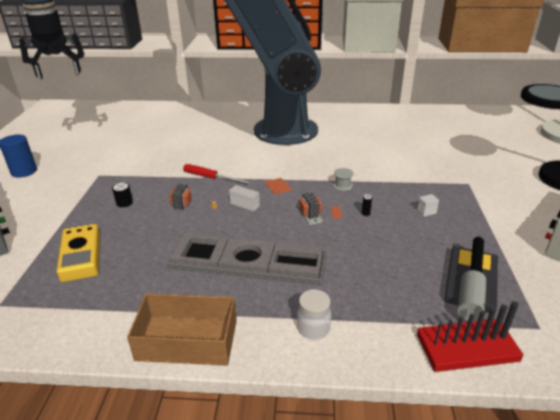

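View pics/wrist0.png

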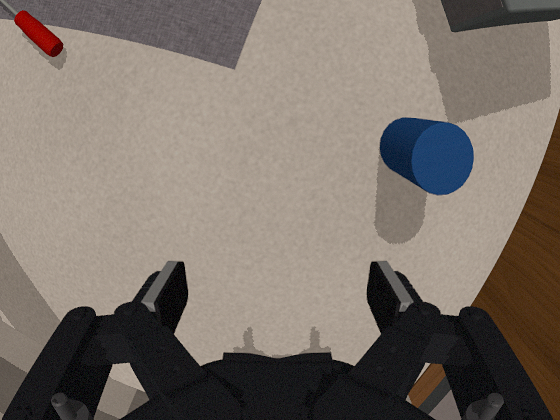

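The top view (up = +x, left = +y) shows these positions:
- **Parts to move:** thick cap at about (440,240), plain trafo (380,241), long sink (314,244).
- **Look-alikes:** footed trafo (246,232), thin cap (190,234), short sink (130,241).
- **Nests:** slot (255,151), round (297,155), square (340,159).

Next I'll measure coarsely from this view.

```bash
cat > h.py <<'E'
import numpy as np,cv2
def ray(f,uv):
    K=np.array(f["K"],float);R=cv2.Rodrigues(np.array(f["rvec"],float))[0];t=np.array(f["tvec"],float)
    uv=np.atleast_2d(np.array(uv,float)); x=(uv-K[:2,2])/[K[0,0],K[1,1]]
    if f.get("fish"):
        th=np.linalg.norm(x,axis=1,keepdims=True); s=np.where(th>1e-9,np.sin(th)/np.maximum(th,1e-9),1)
        d=np.hstack([x*s,np.cos(th)])
    else: d=np.hstack([x,np.ones((len(x),1))])
    return -R.T@t, d@R
def onz(f,uv,z):
    c,d=ray(f,uv); return (c+d*((z-c[2])/d[:,2])[:,None])[:,:2]
def proj(f,P):
    K=np.array(f["K"],float);R=cv2.Rodrigues(np.array(f["rvec"],float))[0];t=np.array(f["tvec"],float)
    p=np.atleast_2d(P)@R.T+t
    r=np.linalg.norm(p[:,:2],axis=1,keepdims=True)
    x=p[:,:2]/r*np.arctan2(r,p[:,2:3]) if f.get("fish") else p[:,:2]/p[:,2:3]
    return x*[K[0,0],K[1,1]]+K[:2,2]
E
python3 - <<'E'
from h import *
f=dict(np.load("top0.npz")); 
for n,uv,z in [("cap",(440,240),.05),("trafo",(380,241),.044),("sink",(314,244),.04),("slot",(255,151),.026),("round",(297,155),.026),("square",(340,159),.026),("shortsink",(130,241),.04),("feet",(246,232),.04)]:
    print(n,onz(f,uv,z).round(4))
im=f["img"]
cv2.imwrite("pics/topA.png",cv2.resize(im[200:300,280:480],None,fx=4,fy=4,interpolation=cv2.INTER_CUBIC)[:,:,::-1])
cv2.imwrite("pics/topB.png",cv2.resize(im[120:190,220:380],None,fx=5,fy=5,interpolation=cv2.INTER_CUBIC)[:,:,::-1])
E
```

```text
cap [[ 0.4466 -0.3754]]
trafo [[ 0.4453 -0.2351]]
sink [[ 0.4392 -0.0786]]
slot [[0.6667 0.0621]]
round [[ 0.6558 -0.0404]]
square [[ 0.645 -0.145]]
shortsink [[0.4496 0.3622]]
feet [[0.4691 0.0837]]
```

View pics/topA.png

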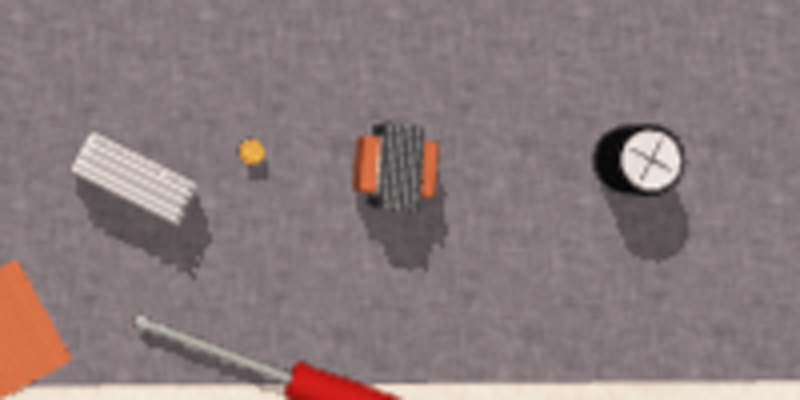

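View pics/topB.png

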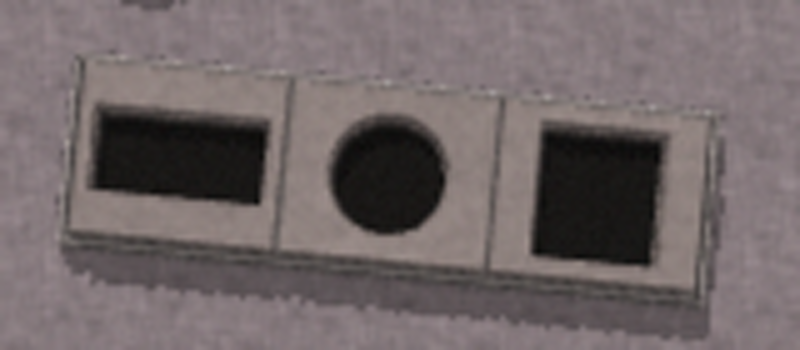

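The crops show a sink long axis of about 62°, a trafo x axis of about -5° and a tray x axis of about -5°. I'll hover over each part and over the tray with the wrist camera to refine these.

```bash
cat >> h.py <<'E'
from scipy.spatial.transform import Rotation as Ro
def q(phi): # phi deg: jaw direction
    a=np.radians(phi); y=np.array([np.cos(a),np.sin(a),0]); z=np.array([0,0,-1.]); 
    x=Ro.from_matrix(np.c_[np.cross(y,z),y,z]).as_quat(); return [float(x[3]),*map(float,x[:3])]
def snap(name,tag):
    from cell import grab_frame
    f=grab_frame(name); cv2.imwrite(f"pics/{tag}.png",f["img"][:,:,::-1]); np.savez(f"{tag}.npz",**f,**({"fish":1} if name=="wrist" else {})); return load(tag)
def load(tag): return dict(np.load(f"{tag}.npz"))
E
python3 - <<'E'
from h import *
from cell import *
move_to([.66,-.10,.26],q(-5)); print(get_clock(),get_joint_positions()); snap("wrist","wtray")
move_to([.4453,-.26,.20],q(-5)); print(get_clock(),get_joint_positions()); snap("wrist","wparts")
print(get_tool_pos())
E
```

```text
2.5083 [-3.19168911e-01  5.42162047e-01  1.26118902e+00 -3.88056264e-04
  1.33842983e+00 -2.30182592e-01]
3.625 [-7.44705925e-01  3.96340631e-01  1.71495673e+00  5.23625562e-04
  1.02817640e+00 -6.57825340e-01]
[ 0.4467809  -0.26019497  0.20052124]
```

View pics/wtray.png

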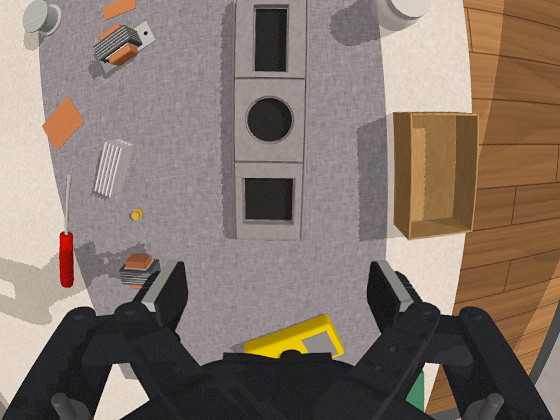

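View pics/wparts.png

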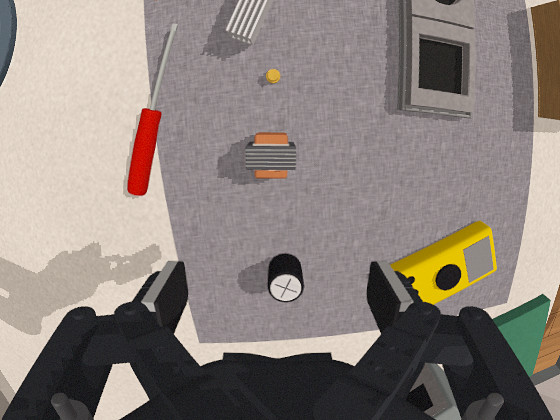

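The tray view has the slot at (270,40), the round pocket at (269,119) and the square pocket at (269,200). In the parts view, the cap top is at (285,288), the trafo at (271,156) and the sink is partly cut off at (247,15). I'll measure from masks.

```bash
cat > m.py <<'E'
from h import *
def rects(f,mask,box,z,show=""):
    x0,y0,x1,y1=box; m=np.zeros_like(mask); m[y0:y1,x0:x1]=mask[y0:y1,x0:x1]
    c=max(cv2.findContours(m,cv2.RETR_EXTERNAL,cv2.CHAIN_APPROX_NONE)[0],key=cv2.contourArea)[:,0]
    P=onz(f,c,z); r=cv2.minAreaRect((P*1000).astype(np.float32))
    print(show,"px",c.min(0),c.max(0),"rect",np.round(r[0],1),np.round(r[1],1),round(r[2],1)); return c,r
E
python3 - <<'E'
from m import *
for tag,boxes in (("wtray",[("slot",(236,0,306,78)),("round",(240,85,302,155)),("square",(240,170,300,232))]),("top0",[("slot",(235,135,275,168)),("round",(280,140,315,172)),("square",(324,140,358,177))])):
    f=load(tag); g=cv2.cvtColor(f["img"],cv2.COLOR_RGB2GRAY)
    for n,b in boxes:
        for t in (45,80):
            for z in (.011,.026): rects(f,(g<t).astype(np.uint8),b,z,f"{tag} {n} {t} {z}")
f=load("wparts"); hsv=cv2.cvtColor(f["img"],cv2.COLOR_RGB2HSV)
H,S,V=[hsv[...,i].astype(int) for i in range(3)]
rects(f,((V>150)&(S<40)).astype(np.uint8),(262,245,310,310),.05,"captop")
rects(f,((V<60)).astype(np.uint8),(262,245,310,310),0,"capdark")
rects(f,((S>120)&(H<15)).astype(np.uint8),(240,125,305,185),.037,"winding")
b=load("top0");hb=cv2.cvtColor(b["img"],cv2.COLOR_RGB2HSV)
Hb,Sb,Vb=[hb[...,i].astype(int) for i in range(3)]
rects(b,((Vb>150)&(Sb<40)).astype(np.uint8),(425,225,455,255),.05,"captop top")
rects(b,((Vb>145)&(Sb<40)).astype(np.uint8),(295,230,332,258),.04,"sink top")
t=load("wtray");ht=cv2.cvtColor(t["img"],cv2.COLOR_RGB2HSV)
for v in(140,160):rects(t,((ht[...,2]>v)&(ht[...,1]<40)).astype(np.uint8),(88,130,135,205),.04,"sink wtray")
cv2.imwrite("pics/z1.png",cv2.resize(f["img"][120:190,230:310],None,fx=6,fy=6,interpolation=cv2.INTER_CUBIC)[:,:,::-1])
cv2.imwrite("pics/z2.png",cv2.resize(t["img"][0:250,220:320],None,fx=2.4,fy=2.4,interpolation=cv2.INTER_CUBIC)[:,:,::-1])
E
```

```text
wtray slot 45 0.011 px [255   9] [286  70] rect [666.4  60.9] [81.4 37.7] 83.9
wtray slot 45 0.026 px [255   9] [286  70] rect [666.4  57.7] [78.4 36.3] 83.9
wtray slot 80 0.011 px [255   9] [286  71] rect [666.2  60.2] [82.6 38.6] 84.8
wtray slot 80 0.026 px [255   9] [286  71] rect [666.2  57.1] [79.6 37.2] 84.8
wtray round 45 0.011 px [248  98] [291 140] rect [655.8 -41.6] [53.4 54. ] 84.6
wtray round 45 0.026 px [248  98] [291 140] rect [656.2 -41.1] [51.4 52.1] 84.6
wtray round 80 0.011 px [248  98] [291 141] rect [655.8 -42.2] [54.7 54.1] 84.2
wtray round 80 0.026 px [248  98] [291 141] rect [656.2 -41.7] [52.7 52.1] 84.2
wtray square 45 0.011 px [245 178] [292 219] rect [ 644.5 -145.1] [56.1 61.4] 83.9
wtray square 45 0.026 px [245 178] [292 219] rect [ 645.3 -140.8] [54.  59.2] 83.9
wtray square 80 0.011 px [245 178] [292 220] rect [ 644.7 -145.3] [58.  62.3] 83.3
wtray square 80 0.026 px [245 178] [292 220] rect [ 645.5 -141. ] [55.9 60. ] 83.3
top0 slot 45 0.011 px [239 143] [272 160] rect [668.8  61.5] [82.3 38. ] 84.0
top0 slot 45 0.026 px [239 143] [272 160] rect [666.3 
[... 609 characters left out ...]
 [351 172] rect [ 644.8 -142.4] [57.  61.5] 84.1
top0 square 80 0.011 px [326 145] [352 172] rect [ 648.4 -144.1] [60.5 66.2] 83.7
top0 square 80 0.026 px [326 145] [352 172] rect [ 646.1 -142.6] [59.8 65.4] 83.7
captop px [270 275] [300 300] rect [ 445.6 -381.5] [33.5 33.9] 84.7
capdark px [268 254] [303 300] rect [ 446.4 -397.8] [68.8 45.6] 84.3
winding px [254 132] [287 143] rect [ 444.4 -216.5] [11.2 33.2] 84.7
captop top px [436 233] [449 246] rect [ 447.8 -381.3] [30.7 30.6] 89.6
sink top px [298 233] [329 255] rect [439.7 -76.5] [72.5 26.7] 63.0
sink wtray px [ 88 130] [134 204] rect [440.9 -76.7] [105.1  74.9] 78.7
sink wtray px [ 95 139] [133 197] rect [441.6 -71.9] [85.4 38. ] 52.5
```

View pics/z1.png

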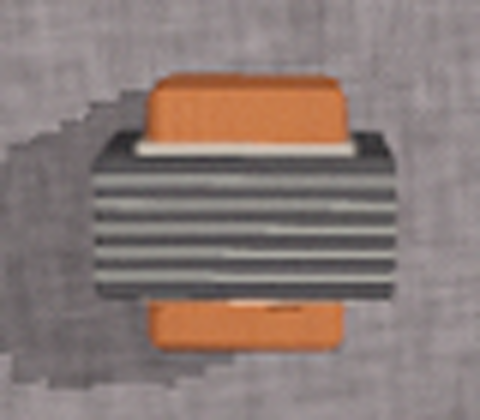

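View pics/z2.png

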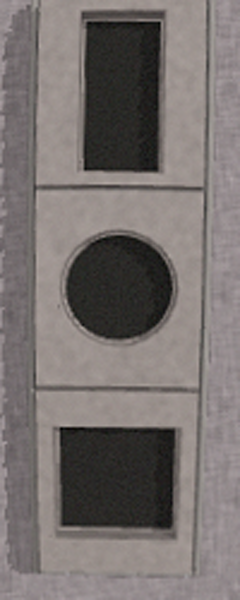

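Pockets: the floor rectangles match the nominal sizes, and the spacing comes to 103 mm along 84.2°. That gives round (656.2,-41.7), slot (666.6,60.8) and square (645.8,-144.2) mm. The cap centre agrees to 2 mm across both views. Trafo top face corners in the zoom are (95,165)–(395,298), which I'll project.

Run:
```python
from m import *
f=load("wparts")
C=np.array([(95,168),(395,167),(397,298),(95,298),(245.5,232)])/6.+np.array([230,120])-.42
P=onz(f,C,.044)*1000; print(P.round(1)); print(np.linalg.norm(P[1]-P[0]),np.linalg.norm(P[2]-P[1]),np.degrees(np.arctan2(*(P[1]-P[0])[::-1])),np.degrees(np.arctan2(*(P[2]-P[3])[::-1])))
b=load("top0")
C=np.array([(388,124),(424,124),(417,212),(382,208)])/4.+np.array([280,200])-.4
P=onz(b,C,.044)*1000; print(P.round(1),P.mean(0))
```

```text
[[ 419.  -223.5]
 [ 468.2 -227.8]
 [ 466.8 -249.8]
 [ 416.6 -245.3]
 [ 442.7 -236.5]]
49.38386369572552 22.05016556942615 -4.962960929187004 -5.110653399879149
[[ 470.  -227.5]
 [ 469.8 -248.9]
 [ 417.7 -243.8]
 [ 420.2 -223.1]] [ 444.44818891 -235.81615169]
```

Trafo is at (443.5,-236), φ=-5°, and its size checks out. Now pick the cap.

Run:
```python
from h import *
from cell import *
x,y=.4467,-.3814
move_to([x,y,.12],q(-5.8)); move_l([x,y,.030],rate=.12,contact_N=10); print(get_tool_pos(),get_contact_force())
close(); print("w",get_gripper_width(),get_tool_pos()); snap("wrist","capgrip")
z0=get_tool_pos()[2]
move_l([x,y,.14],rate=.2); print("w",get_gripper_width(),get_contact_force(),get_clock(),z0); snap("wrist","caplift")
```

```text
[ 0.44728675 -0.38167715  0.03082351] [-0.66848424 -0.69772471 -0.51976811]
w 0.0036581569023327017 [ 0.44668115 -0.38139692  0.0299598 ]
w 0.0020147731641275268 [-0.22817864  0.68923978  0.89037569] 6.725 0.029960292959689667
```

View pics/caplift.png

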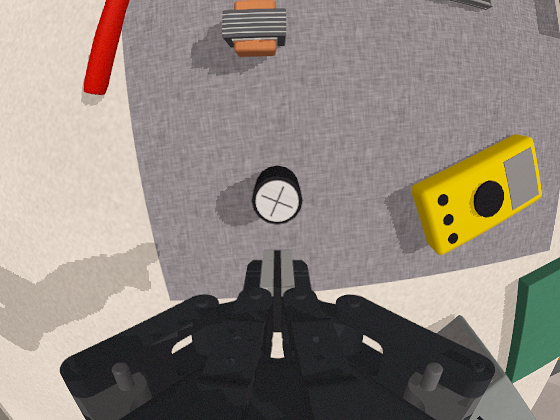

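The jaws shut on nothing. The cap still stands upright at px (277,202), ahead of the fingers, which close at (277,270). I'll re-measure it and look at the frame taken at the grip.

Run:
```python
from m import *
for tag,box in(("caplift",(245,160,310,230)),("capgrip",(180,60,400,330))):
    f=load(tag);h=cv2.cvtColor(f["img"],cv2.COLOR_RGB2HSV)
    try: rects(f,((h[...,2]>150)&(h[...,1]<40)).astype(np.uint8),box,.05,tag)
    except Exception as e: print(e)
    R=cv2.Rodrigues(f["rvec"])[0];print((-R.T@f["tvec"]).round(4),R.round(3).tolist())
    print("tcp proj",proj(f,[[.4467,-.3814,.14 if tag=="caplift" else .03]]),proj(f,[[.4467,-.3814,.05]]))
f=load("wparts");R=cv2.Rodrigues(f["rvec"])[0];print((-R.T@f["tvec"]).round(4),R.round(3).tolist())
```

```text
caplift px [256 181] [298 221] rect [ 446.2 -381.7] [33.9 34.2] 84.2
[ 0.4541 -0.3069  0.3026] [[0.995, -0.101, -0.001], [-0.096, -0.95, 0.297], [-0.031, -0.295, -0.955]]
tcp proj [[277.56165958 247.53396695]] [[277.47812126 200.95474987]]
capgrip px [180  60] [399 312] rect [ 460.4 -350.8] [131.8 113.9] 84.9
[ 0.4545 -0.3074  0.1931] [[0.995, -0.101, -0.0], [-0.097, -0.95, 0.297], [-0.03, -0.296, -0.955]]
tcp proj [[276.57135782 246.20807821]] [[276.52259929 262.94903689]]
[ 0.4529 -0.1861  0.3636] [[0.996, -0.087, 0.002], [-0.084, -0.951, 0.298], [-0.024, -0.297, -0.954]]
```

View pics/capgrip.png

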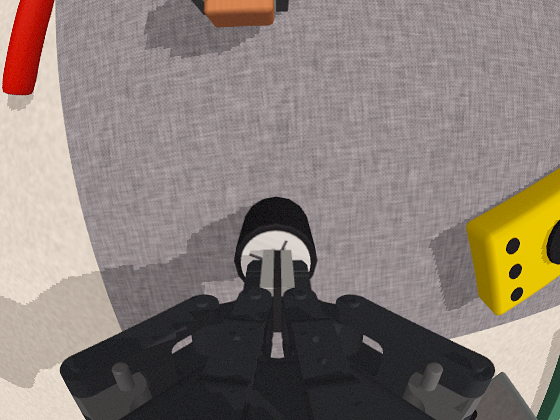

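In the grip frame the shut fingertips overlap the cap's top at (277,250), yet the cap wasn't touched. I'll cross-check where the fingers really are with the fixed cameras.

Run:
```python
from h import *
from cell import *
t=snap("top","t1"); s=snap("scene","s1"); p=np.array(get_tool_pos()); print(p,get_eef_rot(),get_joint_positions())
for f in (t,s): print(proj(f,[p,p-[0,0,.011],[.4465,-.3815,.05]]).round(1))
print("finger row along axis", [(dz,proj(load("capgrip"),[[.4467,-.3814,.03+dz/1000]]).round(1).tolist()) for dz in(-11,0,10,20,30)])
print([ (y,proj(load("capgrip"),[[.45,y,.02]]).round(1).tolist()) for y in(-.40,-.38,-.36,-.34)])
cv2.imwrite("pics/t1c.png",cv2.resize(t["img"][180:320,340:560],None,fx=3,fy=3)[:,:,::-1])
cv2.imwrite("pics/s1c.png",cv2.resize(s["img"][100:260,40:260],None,fx=3.5,fy=3.5)[:,:,::-1])
```

```text
[ 0.44585891 -0.38041261  0.1382622 ] [-1.82061392e-03  7.41990895e-01  6.70407478e-01  1.03482729e-04] [-8.96889136e-01  5.69076727e-01  1.59874721e+00 -1.79208082e-05
  9.77415795e-01 -7.95601402e-01]
[[454.5 240.6]
 [452.8 240.6]
 [442.6 240. ]]
[[112.3 154.4]
 [113.3 158.6]
 [119.6 186.7]]
finger row along axis [(-11, [[276.6, 238.4]]), (0, [[276.6, 246.2]]), (10, [[276.5, 254.1]]), (20, [[276.5, 262.9]]), (30, [[276.5, 272.8]])]
[(-0.4, [[285.2, 266.7]]), (-0.38, [[282.0, 236.3]]), (-0.36, [[278.6, 203.3]]), (-0.34, [[274.9, 168.1]])]
```

View pics/t1c.png

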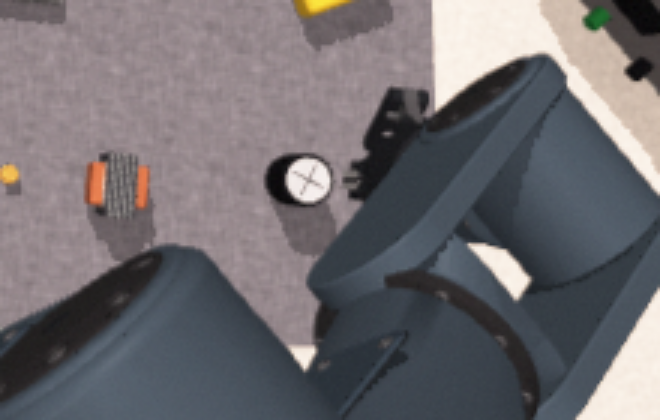

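View pics/s1c.png

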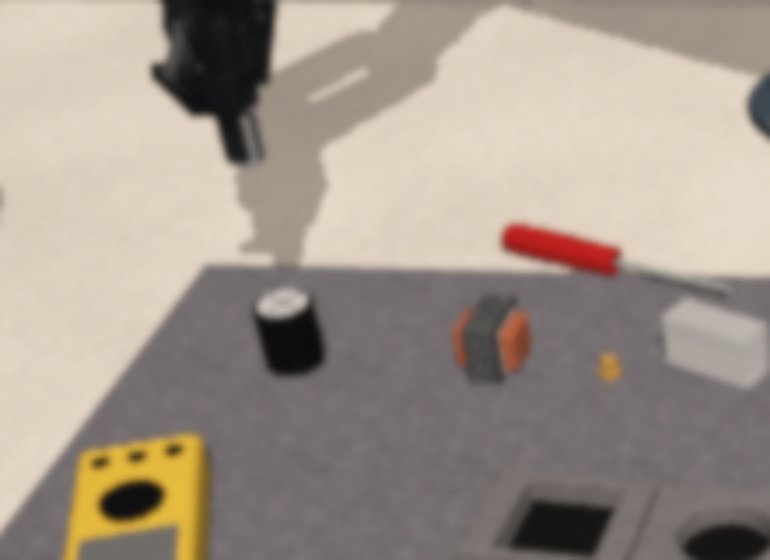

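The scene camera shows the shut tips about 12 px higher than the stated geometry predicts. I'll triangulate the tip from the top view (455.7,240.5) and the scene view (110,146.5).

Run:
```python
from h import *
def tri(*obs):
    A=np.zeros((3,3));b=np.zeros(3)
    for f,uv in obs:
        c,d=ray(f,uv); d=d[0]/np.linalg.norm(d[0]); M=np.eye(3)-np.outer(d,d);A+=M;b+=M@c
    X=np.linalg.solve(A,b); return X.round(4),[ (proj(f,[X])[0]-uv).round(1) for f,uv in obs]
t,s,w=load("t1"),load("s1"),load("caplift")
print(tri((t,(455.7,240.5)),(s,(110,146.5))))
print(tri((t,(455.7,240.5)),(s,(110,146.5)),(w,(277,250))))
print(tri((s,(110,146.5)),(w,(277,250))))
# sanity: cap top centre
print(tri((t,(340+310/3-.3,180+180/3-.3)),(s,(40+284/3.5,100+302/3.5)),(w,(277,202))))
print(tri((s,(40+284/3.5,100+302/3.5)),(w,(277,202))))
```

```text
(array([ 0.4469, -0.3785,  0.1591]), [array([ 1. , -0.3]), array([1. , 0.1])])
(array([ 0.4471, -0.3772,  0.1586]), [array([ 0.4, -0.4]), array([1.6, 0.4]), array([0.5, 5.4])])
(array([ 0.4478, -0.3773,  0.159 ]), [array([1.4, 0.4]), array([2. , 5.9])])
(array([ 0.4464, -0.3804,  0.0516]), [array([-0.7,  0.4]), array([-1.3, -0.1]), array([-0. , -1.6])])
(array([ 0.4457, -0.3798,  0.0511]), [array([-0.9, -0.1]), array([-1. , -2.4])])
```

The fixed cameras put the shut tips about 20 mm above the reported TCP, when they should be 11 mm below it. The cap's top triangulates correctly, so the cameras are fine and the tool's length or TCP z isn't as described. I'll settle it by touching the bench gently between the cap and the trafo.

Run:
```python
from h import *
from cell import *
move_l([.447,-.312,.14],rate=.2); move_l([.447,-.312,.03],rate=.15,contact_N=6)
print(get_tool_pos(),get_contact_force())
r=move_l([.447,-.312,-.035],rate=.03,contact_N=6)
print(r,get_tool_pos(),get_contact_force(),get_clock())
snap("scene","s2"); print(proj(load("s2"),[[.447,-.312,0]]))
move_l([.447,-.312,.06],rate=.15); print(get_contact_force())
open_gripper(); snap("scene","s3"); snap("wrist","w3"); print(get_tool_pos(),get_gripper_width(),get_clock())
for n in("s2","s3"):
    cv2.imwrite(f"pics/{n}c.png",cv2.resize(load(n)["img"][100:240,40:260],None,fx=3.5,fy=3.5)[:,:,::-1])
```

```text
[ 0.44745438 -0.3129159   0.03042735] [-0.01588848  0.331972   -0.05518718]
True [ 0.44697771 -0.31198165 -0.01990998] [-1.25191459  0.17887762  5.73564038] 9.7667
[[150.66351192 204.58789545]]
[-0.39413839  0.13345532  0.30700374]
[ 0.44703059 -0.31200021  0.06004579] 1.0035321178255117 11.3833
```

View pics/s2c.png

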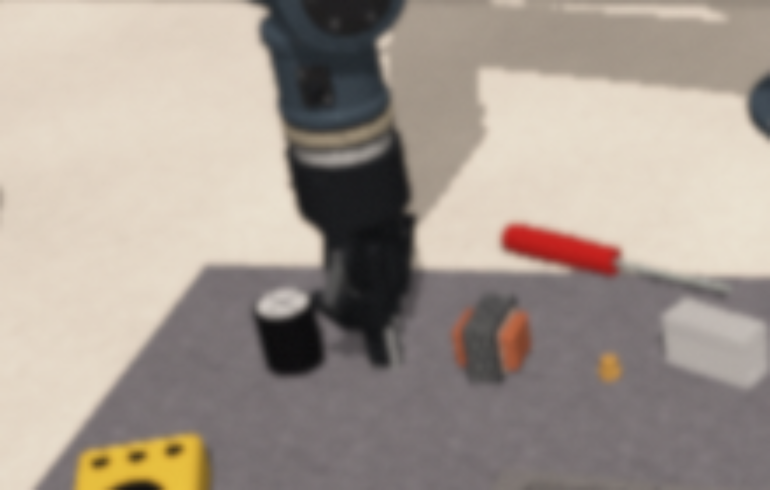

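View pics/s3c.png

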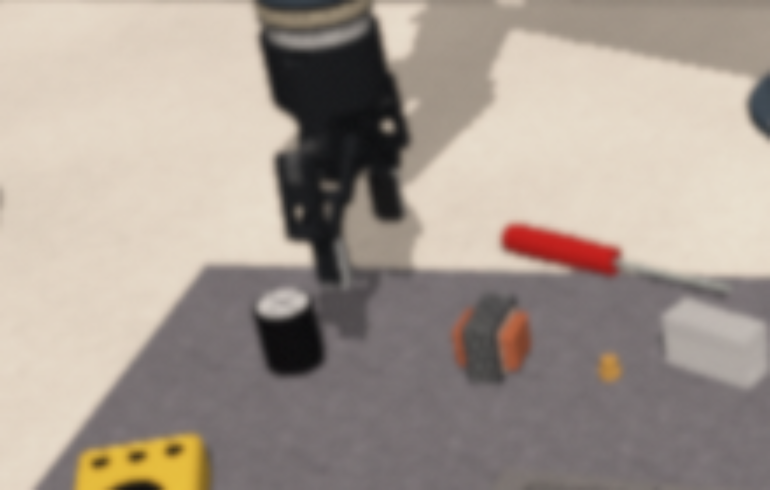

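Contact came at TCP z = -0.020, so the shut tips really are 20 mm above the reported TCP. Both measurements agree on a 31 mm offset. I'll apply that correction and take the cap again.

Run:
```python
from h import *
from cell import *
x,y=.4463,-.3813
move_l([.447,-.312,.09],rate=.25);move_l([x,y,.09],rate=.2); r=move_l([x,y,-.002],rate=.1,contact_N=10); print(r,get_tool_pos(),get_contact_force())
close(); print("w",get_gripper_width(),get_tool_pos()); snap("wrist","capgrip2")
move_l([x,y,.12],rate=.2); print("w",get_gripper_width(),get_contact_force(),get_clock()); snap("wrist","caplift2");snap("scene","s4")
cv2.imwrite("pics/s4c.png",cv2.resize(load("s4")["img"][80:240,40:260],None,fx=3.5,fy=3.5)[:,:,::-1])
```

```text
False [ 0.44666934 -0.38168793 -0.00146487] [ 0.67025812  0.51658963 -0.22786123]
w 0.4794469338099889 [ 0.44669354 -0.38182318 -0.00121453]
w 0.47305033237941607 [ 0.41525966  0.07911629 -1.65432241] 14.5083
```

View pics/caplift2.png

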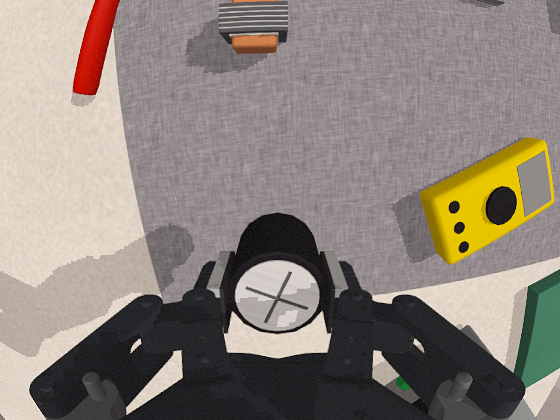

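View pics/s4c.png

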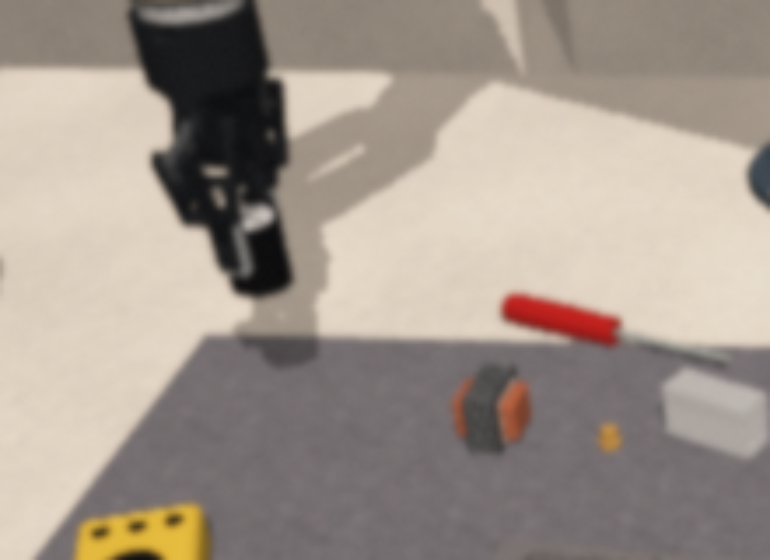

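The cap is held (opening about 40 mm, 1.6 N extra weight), with its top centred at (277,296). Next: measure its offset in the hand and place it.

Run:
```python
from m import *
from cell import *
f=load("caplift2"); h=cv2.cvtColor(f["img"],cv2.COLOR_RGB2HSV); p=np.array(get_tool_pos()); print(p)
c,r=rects(f,((h[...,2]>125)&(h[...,1]<45)).astype(np.uint8),(234,255,322,335),p[2]+.0515,"captop"); off=np.array(r[0])/1000-p[:2]; print("off",off)
T=np.array([.6562,-.0417]); 
tgt=T-off if np.linalg.norm(off)<.006 else T
move_l([*p[:2],.15],rate=.2)
move_to([*tgt,.12],q(-5.8)); move_l([*tgt,.025],rate=.12)
r=move_l([*tgt,.004],rate=.03,contact_N=6); print(r,get_tool_pos(),get_contact_force(),get_clock())
snap("wrist","capdown");
```

```text
[ 0.44531451 -0.38016244  0.11816585]
captop px [235 260] [318 330] rect [ 445.8 -380.8] [34.8 34.4] 84.3
off [ 0.00044291 -0.00059031]
True [ 0.65582015 -0.04108838  0.00979575] [-0.57810986  0.49536009  4.29521632] 17.875
```

View pics/capdown.png

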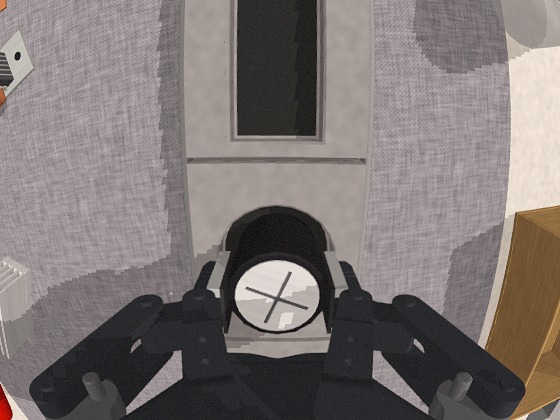

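Contact at TCP z = 0.0098 matches the expected floor height of 0.0097, and the cap sits inside the rim. I'll release it and go for the trafo.

Run:
```python
from m import *
from cell import *
open_gripper(); p=get_tool_pos(); move_l([p[0],p[1],.12],rate=.2); snap("wrist","capdone")
x,y=.4435,-.2362
move_to([x,y,.10],q(-5)); snap("wrist","trpre")
r=move_l([x,y,-.002],rate=.1,contact_N=10); print(r,get_tool_pos(),get_contact_force())
close(); print("w",get_gripper_width(),get_tool_pos())
move_l([x,y,.12],rate=.15); print("w",get_gripper_width(),get_contact_force(),get_clock(),get_tool_pos()); snap("wrist","trlift")
```

```text
False [ 0.44386748 -0.23642416 -0.00156166] [1.52449799 0.38611134 0.06747996]
w 0.5723953437932402 [ 0.44350649 -0.23636908 -0.00125941]
w 0.5743072970340528 [-1.12779636 -0.04024116 -4.21000031] 22.9083 [ 0.44274513 -0.23557324  0.11918403]
```

View pics/capdone.png

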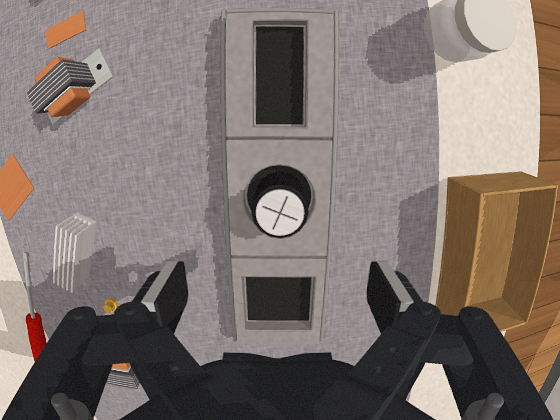

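View pics/trlift.png

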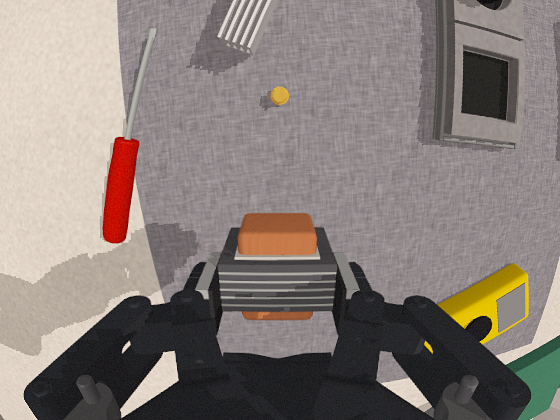

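The cap stands upright in the round pocket, top centre at (280,213). The trafo is held squarely by its core ends, top face cols 218–336, rows 262–312. Placing it.

Run:
```python
from m import *
from cell import *
f=load("trlift"); p=np.array(get_tool_pos())
P=onz(f,[(218,263),(336,263),(336,311),(218,311)],p[2]+.0453); print((P*1000).round(1)); off=P.mean(0)-p[:2]; print("off",off,p)
off=np.clip(off,-.004,.004)
tgt=np.array([.6458,-.1442])-off
move_l([*p[:2],.15],rate=.2)
move_to([*tgt,.12],q(-5.8)); move_l([*tgt,.025],rate=.12)
r=move_l([*tgt,.004],rate=.03,contact_N=6); print(r,get_tool_pos(),get_contact_force(),get_clock())
snap("wrist","trdown");
```

```text
[[ 419.9 -220.9]
 [ 468.4 -225.1]
 [ 468.2 -249.7]
 [ 415.8 -245.2]]
off [0.00041225 0.00026748] [ 0.44266294 -0.23550033  0.11892018]
True [ 0.64553723 -0.14450056  0.00982168] [-0.45012013 -0.04690666  4.48853406] 25.6333
```

View pics/trdown.png

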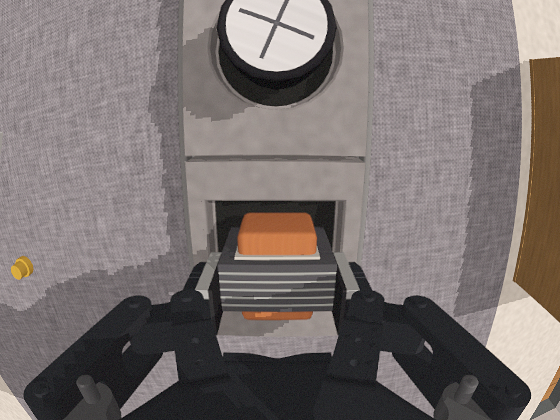

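Contact at 0.0098 again matches the floor. I'll release, then refine the sink from a hover.

Run:
```python
from m import *
from cell import *
open_gripper(); p=get_tool_pos(); move_l([p[0],p[1],.12],rate=.2); snap("wrist","trdone")
move_to([.4397,-.0765,.12],q(-27)); f=snap("wrist","sinkpre"); h=cv2.cvtColor(f["img"],cv2.COLOR_RGB2HSV)
print(proj(f,[[.4397,-.0765,.04]]),get_clock())
for v in(130,150,170):rects(f,((h[...,2]>v)&(h[...,1]<40)).astype(np.uint8),(215,100,340,330),.04,f"sink {v}")
```

```text
[[272.89735575 203.9080074 ]] 27.8167
sink 130 px [215 100] [339 329] rect [434.4 -98.5] [205.8 114.4] 63.0
sink 150 px [244 137] [329 254] rect [453.7 -79.2] [93.8 63.6] 67.9
sink 170 px [254 155] [288 247] rect [438.8 -75.1] [75.6 26.6] 63.1
```

View pics/sinkpre.png

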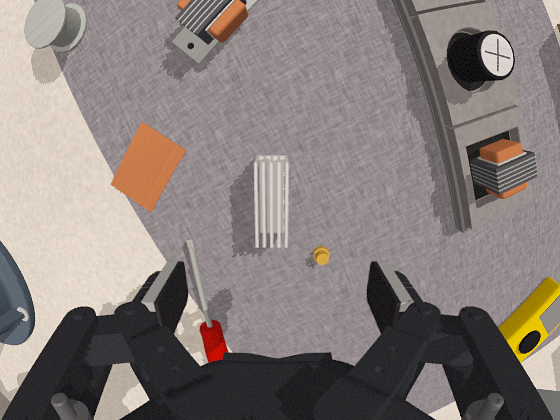

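View pics/trdone.png

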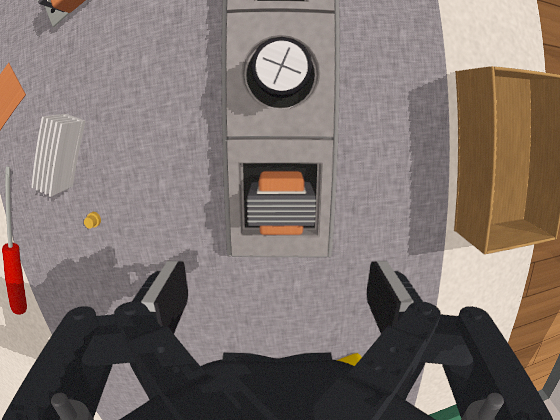

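The trafo sits in the square pocket and the sink is clear to grip. Its measured length includes about 5.6 mm of visible end wall, so I correct for that to get (438.5,-77.2) at -27°, within 2 mm of the top view.

Run:
```python
from m import *
from cell import *
x,y=.4385,-.0772
print(onz(load("sinkpre"),[(192,243),(321,256)],.01).round(3))
move_l([x,y,.08],rate=.2)
r=move_l([x,y,-.003],rate=.1,contact_N=10); print(r,get_tool_pos(),get_contact_force())
close(); print("w",get_gripper_width(),get_tool_pos())
move_l([x,y,.12],rate=.15); print("w",get_gripper_width(),get_contact_force(),get_clock(),get_tool_pos()); snap("wrist","silift")
```

```text
[[ 0.35  -0.084]
 [ 0.452 -0.151]]
False [ 0.43890268 -0.07733518 -0.00254349] [-0.55732119 -0.24576988 -1.27255212]
w 0.2909719250834646 [ 0.43857693 -0.07720765 -0.0025914 ]
w 0.29624249180677054 [-1.65792009e+00 -3.54114381e-04 -2.07976576e+00] 30.7 [ 0.43786087 -0.07692508  0.11941331]
```

View pics/silift.png

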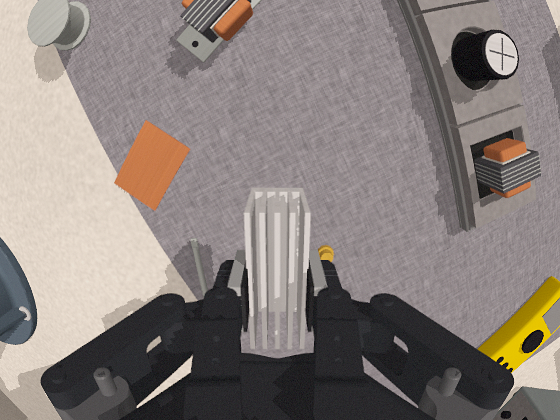

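The sink is held straight (opening about 25 mm). Its top far edge is at about row 212 and its near end at about row 346. I'll compute the offset and place it.

Run:
```python
from m import *
from cell import *
f=load("silift"); p=np.array(get_tool_pos()); z=p[2]+.0426
P=onz(f,[(245,211),(311,211),(314,347),(243,347)],z); print((P*1000).round(1)); off=P.mean(0)-p[:2]
a=np.radians(-27);u=np.array([np.cos(a),np.sin(a)]);v=np.array([-u[1],u[0]]); o=np.array([off@u,off@v]);print("across,along",o, "len",np.linalg.norm(P[0]-P[3]),np.linalg.norm(P[1]-P[0]))
o=np.array([0,np.clip(o[1],-.003,.003)])
a=np.radians(-5.8);u=np.array([np.cos(a),np.sin(a)]);v=np.array([-u[1],u[0]])
tgt=np.array([.6666,.0608])-u*o[0]-v*o[1]
move_l([*p[:2],.15],rate=.2)
move_to([*tgt,.12],q(-5.8)); move_l([*tgt,.025],rate=.12)
r=move_l([*tgt,.003],rate=.03,contact_N=6); print(r,get_tool_pos(),get_contact_force(),get_clock())
snap("wrist","sidown");
```

```text
[[ 443.2  -40.8]
 [ 466.3  -52.6]
 [ 438.6 -117.3]
 [ 407.7 -101.5]]
across,along [ 0.00158368 -0.00048181] len 0.07032714703936423 0.025913479622328282
True [0.66678041 0.06129234 0.00849378] [ 0.18064297 -0.17071517  3.98241894] 33.6083
```

View pics/sidown.png

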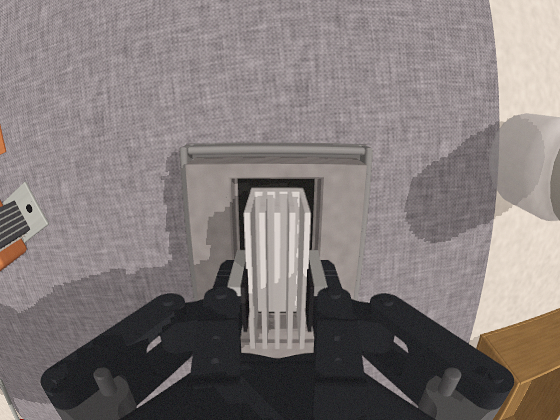

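Contact at 0.0085 matches the expected 0.0084, so it's on the floor. I'll release, back off to the start pose and check.

Run:
```python
from m import *
from cell import *
open_gripper(); p=get_tool_pos(); move_l([p[0],p[1],.15],rate=.2); move_to([.60,-.10,.26],q(-5.8)); snap("wrist","fin_w")
move_joints([-1.401,.527,1.433,0,1.181,-.178]); t=snap("top","fin_t"); s=snap("scene","fin_s"); print(get_clock())
cv2.imwrite("pics/fin_tc.png",cv2.resize(t["img"][120:260,100:380],None,fx=2.8,fy=2.8)[:,:,::-1])
cv2.imwrite("pics/fin_sc.png",cv2.resize(s["img"][150:300,140:460],None,fx=2.4,fy=2.4)[:,:,::-1])
```

```text
38.35
```

View pics/fin_w.png

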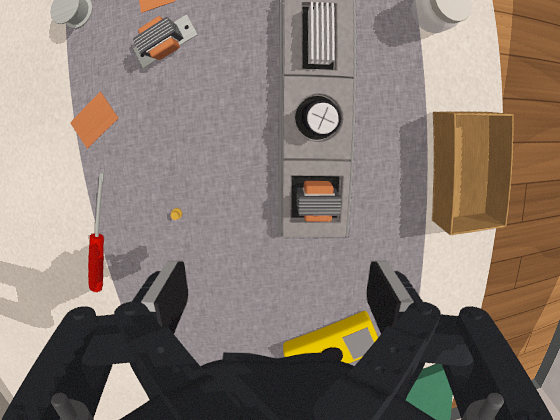

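View pics/fin_tc.png

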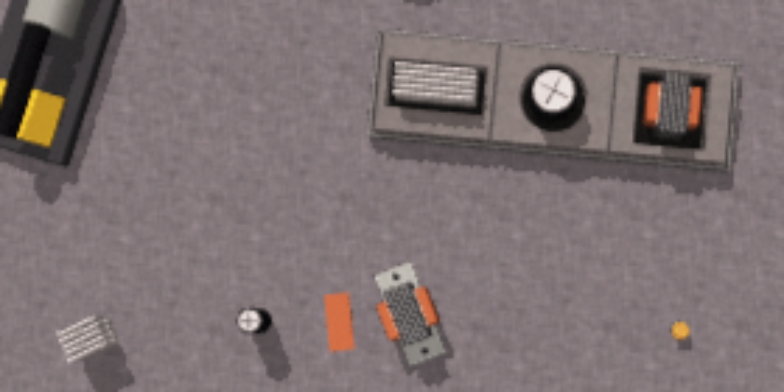

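View pics/fin_sc.png

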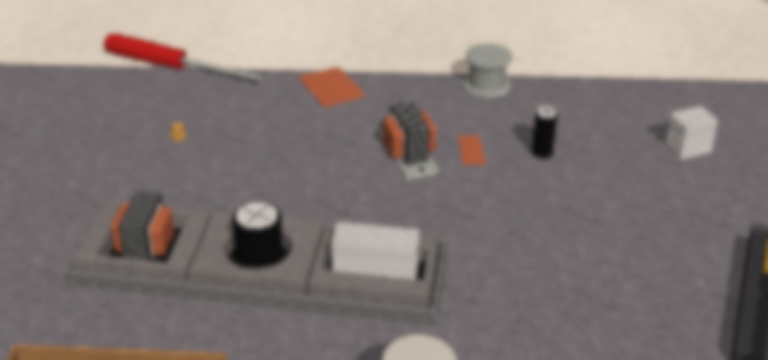

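All three views show the parts upright and within their pockets. In the top crop they are at (435,83), (553,92) and (674,103), and the look-alikes haven't moved.

```bash
python3 -c "
from cell import *
print(get_contact_force()); print(job_done())"
```

```text
[-0.60611513  0.38424329  0.62425177]
the job is handed in; nothing more can be done
None
```

The job is done and handed in at about 38 s. The thick capacitor is in the round pocket, the plain transformer in the square pocket and the longer heatsink in the slot. I placed them in that order.

- **Last checks:** each part touched down within 0.2 mm of the expected floor height. The last top, scene and wrist pictures show all three upright inside their pockets and released. The look-alikes are where they stood, and the arm is back at its start pose, touching nothing.
- **What disagreed:** the real fingertips stood about 31 mm farther back than the stated tool geometry. Because of this, the first capacitor grasp closed on nothing, just above the can, without moving it. Triangulating the tips from two cameras and a light 6 N touch on the bench both confirmed the offset. I corrected for it in all later moves.

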